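# Rock a seized heating block out of a dry block heater

### The job

Clear the dry block heater for a change of block: lift the vial out of the heating block and stand it in an empty place of the vial rack. The block sits tight in its well, so take it by its handle and rock it, leaning it over to its left as far as the well allows, then to its right, until it frees. Finish still holding it by the handle, upright and still, two or three centimetres clear above its well, with the other things on the bench left alone.

Things in the scene. Friction and masses are not known exactly. Their poses are not given: they have to be found in the camera images.
- heater: Dry block heater, low white instrument fixed to the bench. Origin on the bench under the middle of its well; x to its back, y to its left, z up. Housing 61 mm high from x = -58 to +62, y = +/-76 mm, with a lower sloping control panel in front of it to x = -96 mm.
- well (a point): Middle of the well's mouth, 64 mm above the bench, axes as the heater. The well is 74 mm (x) by 92 mm (y) and 38 mm deep, with a dark collar 9 mm wide, 64 mm high, round it. In the middle of each end wall (y = +46, -46 mm), 18 mm below the mouth, a spring-loaded 12 mm steel ball (about 12 N, 8 mm travel) catches in a groove of the block.
- block: Aluminium block 70 (x) x 88 (y) x 46 mm, 0.36 to 0.56 kg, in the well with 2 mm play all round, axes along the heater's, top 8 mm above the rim. Origin: centre of its underside. Four vial wells 25.5 mm wide, 38 deep, at x = +/-17, y = +/-24 mm. The grooves in its y ends are caught by the balls. An end is free when raised 5 mm. Straight up the block needs about 30 N; rocking takes about 20 N at the handle.
- handle (a point): Middle of the block's handle, 92 mm above the block's origin; axes as the block. A black bar 40 mm (x) by 12 mm (y) by 26 mm high, on two 8 mm rods at x = +/-13 mm; its underside is 33 mm above the block's top. Grip it across the 12 mm. Leaning its top to one side lifts the other end; low in the well the block can lean 0.1 rad, and 0.05 rad takes an end out of its catch.
- vial: Glass sample vial, 23 mm across, 72 mm high, 20 to 31 g, grey cap, in the block's back left well (x = +17, y = +24 mm of the block). Origin: centre of its underside, z up. Its upper 34 mm stand out above the block's top.
- vial_rack: Loose blue vial rack, 62 (x) x 120 (y) x 44 mm, 0.3 kg; origin: centre of its underside. Two rows of three places, middles at x = -15, +15 and y = -38.5, 0, +38.5 mm; each is 26 mm wide in x, 34 to 37 mm in y, its floor 6 mm above the bench. The two at y = -38.5 mm hold vials, the other four are empty.
- rack_vial_a: A like vial in the rack at x = -15, y = -38.5 mm; origin: centre of its underside. Stays there.
- rack_vial_b: A like vial in the rack at x = +15, y = -38.5 mm; origin: centre of its underside. Stays there.
- reagent_bottle: Bystander: brown bottle with screw cap, 56 mm across, 112 mm high; origin: centre of its underside.
- timer: Bystander: small white timer lying flat, 58 x 62 x 20 mm; origin: centre of its underside.
- beaker_50: Bystander: empty glass beaker, 45 mm across, 56 mm high; origin: centre of its underside.

How it is judged:
By the outcome, as a careful person would: the job done as asked, in the order asked, and still so for the second after the job is handed in, while the arm keeps its last pose, push and grip.
It also fails if it takes over 54 s, if anything falls off the work surface, if the arm or the gripper's body presses on something with over 40 N, if the wrist force passes 120 N, or if a joint passes its speed limit or range.

### The arm

A 6-joint arm with a two-finger parallel gripper is mounted at the origin on a cart in front of the work surface, level with it; the furniture and walls round the work are solid. World frame = base frame: x ahead of the robot, y to its left, z up, the work surface at z = 0. Lengths are in mm, angles in rad, forces in N, time in s.
With the tool pointing down it reaches from about 400 to 925 mm from the base axis. Payload 12.5 kg.
Tool frame: the origin (TCP) lies on the centre line of the jaws, within the pads' length; the fingertips stand 25 mm ahead of it and the grasp point (between the pads) lies 6 mm ahead of it (env.tip_extent is the distance from the TCP to the fingertips, in mm); x points along the fingers, z is the direction in which the jaws open and shut, and the axes are right-handed (so a half turn about x gives the same grasp; the last joint's range is limited). The gripper opens to 95 mm and grips with 3 to 60 N. Pads are 20 mm wide; open, the fingers measure 119 mm over their backs; the gripper's body (75 mm by 180 mm) begins 59 mm behind the grasp point.
Start: joints at [-1.45, 0.491, 1.559, -0, 1.092, -0.106], TCP at [140.56, -609.005, 239.661] pointing down, gripper open.
Joint ranges: [-3.1, 3.1], [-0.84, 2.19], [0.05, 2.79], [-1.13, 4.28], [0.06, 2.93], [-2.69, 2.69]. Speed limits (rad/s): [2.22, 2.22, 2.79, 3.14, 3.14, 3.14].

### API

Orientations are given as [roll, pitch, yaw] about the fixed x, y, z axes, in that order (R = Rz(yaw) Ry(pitch) Rx(roll)).
In Python, from cell import env gives the robot as it stands.
- The arm moves only by the tool step_arm, never from a script. Its argument "rows" is a list of rows, each a list of 6 numbers: the shift along the tool's x, y, z in mm, then the turn, a rotation vector about the tool's x, y, z in rad. In form: [[x, y, z, wx, wy, wz], ...]. A call has 1 to 8 rows; each row shifts and turns the pose as measured when the row begins, along the tool's axes as they then stand; what a row does not reach is not made up. A row lasts 1/8 s, in which the tool goes at most 62.5 mm and 10.7 degrees, less where a joint would pass 70% of its speed; a pose out of reach is approached as far as the arm can. A call is refused whole if a number of a shift passes 62.5 or a number of a turn 0.188, either way. A call with a gripper value outside its range is refused whole. "grip" is the finger opening in mm, from 0 to 95.1, set as the call begins (left out, the last holds). The fingers move at their own pace and stop on an object; the grip force is fixed at half the most. Time passes only in rows, so rows that do not move let the fingers close. It gives the time, the measured TCP pose, the force and the opening at its end, in the units of the state.
- env.state(): the state, without advancing time (a new reading comes with each control period).
- env.read_camera(name): name is "scene" or "top" or "wrist"; returns the picture (384x512x3 uint8, red, green, blue); there is no depth.
- env.get_calibration(name): a dict with "fx", "fy", "cx", "cy" (pixels), "pose" (4x4, takes a point from camera to world coordinates); the wrist camera has in their place "hand_eye" (4x4, takes a point from camera to tool coordinates, whose origin is the TCP and whose axes are the tool frame's). Camera axes: x right, y down, z forward; pixel columns grow to the right and rows downward; lengths in mm; the calibration is good to about 2 mm. The wrist camera is an equidistant fisheye: a pixel r from the principal point sees the ray r / f radians off the axis. A picture is of the moment at which its call begins: read the wrist's pose just before it. get_calibration takes no time and is no camera call.
- env.job_done(): hands the job in, once; it reports no verdict.
The state is a dict: "t": time; "joints": joint angles; "qvel": joint speeds; "tau": joint torques, N m; "eef_pos": TCP position; "tcp_rot": TCP orientation; "ft_force": force on the tool from outside, world axes, zero at the start; "moment": the same for the moment, N m; "opening": opening from 0.0 (shut) to 1.0 (fully open).
Only numpy, scipy, OpenCV 4.12 (cv2) and the standard library are available. Lean on these libraries where they do the work, as an engineer would, in place of code of your own. Each camera call takes 0.05 s, during which the arm holds its last target.

## Working session

There is one attempt and no reset: what is moved stays moved. The work goes in short steps, Python scripts to look and compute and a tool call to move; the robot and the scene stay as the last step left them, time stands still between calls to the robot, and variables do not carry over. Pictures are saved under pics/ and viewed, and the job is handed in when it is done.

Besides the shell and the picture viewer there is one more tool, called after "Request:" as a command line: name --pt "numbers of a row" for each row, then --argument value for the rest. step_arm: Moves the arm, as the interface text tells. Its arguments: {"type":"object","properties":{"rows":{"type":"array","items":{"type":"array","items":{"type":"number"}}},"grip":{"type":"number"}},"required":["rows"]}

```bash
ls; mkdir -p pics
python3 - <<'E'
from cell import env
import cv2,numpy as np
print(env.state())
for n in("scene","top","wrist"):
    cv2.imwrite(f"pics/{n}0.png",env.read_camera(n)[:,:,::-1])
    c=env.get_calibration(n);print(n,{k:np.round(v,3).tolist() if not isinstance(v,str) else v for k,v in c.items()})
print(env.tip_extent)
E
```

```text
pics
{'t': 0.0, 'joints': array([-1.44960707e+00,  4.91542256e-01,  1.55946785e+00,  1.57515802e-05,
        1.09171386e+00, -1.05611589e-01]), 'qvel': array([-0.00149211, -0.00041914,  0.00098947, -0.00085218, -0.00045092,
        0.00021546]), 'tau': array([ 2.05867771e-03, -6.12642074e+01, -2.58175349e+01,  6.92785112e-02,
        4.82733117e-02, -1.27067988e-04]), 'eef_pos': array([ 140.52906286, -608.76160978,  239.066152  ]), 'tcp_rot': array([3.02363321, 1.56966493, 1.67963046]), 'ft_force': array([-0.56228366, -0.41315431, -0.56309796]), 'moment': array([ 0.04581552, -0.02458689,  0.01963828]), 'opening': 1.0036245942889843}
scene {'fx': 434.022, 'fy': 434.022, 'cx': 252.882, 'cy': 192.852, 'pose': [[0.618, -0.411, 0.67, -350.569], [-0.786, -0.337, 0.519, -743.568], [0.013, -0.847, -0.532, 770.682], [0.0, 0.0, 0.0, 1.0]]}
top {'fx': 400.947, 'fy': 400.947, 'cx': 242.478, 'cy': 189.563, 'pose': [[-0.01, -0.994, 0.106, 383.719], [-1.0, 0.008, -0.021, -90.844], [0.02, -0.106, -0.994, 1011.219], [0.0, 0.0, 0.0, 1.0]]}
wrist {'fx': 297.319, 'fy': 297.319, 'cx': 258.721, 'cy': 192.964, 'hand_eye': [[0.0, -0.244, 0.97, -145.677], [0.001, -0.97, -0.244, 68.291], [1.0, 0.001, 0.0, -0.256], [0.0, 0.0, 0.0, 1.0]]}
25.0
```

View pics/scene0.png

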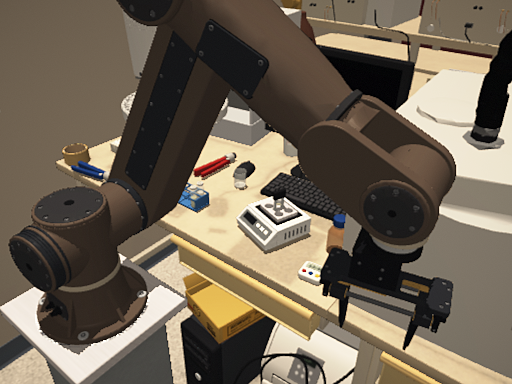

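View pics/top0.png

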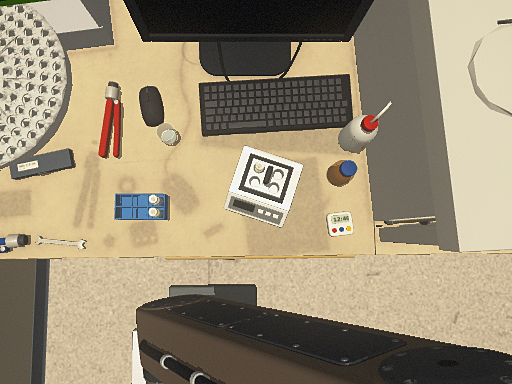

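View pics/wrist0.png

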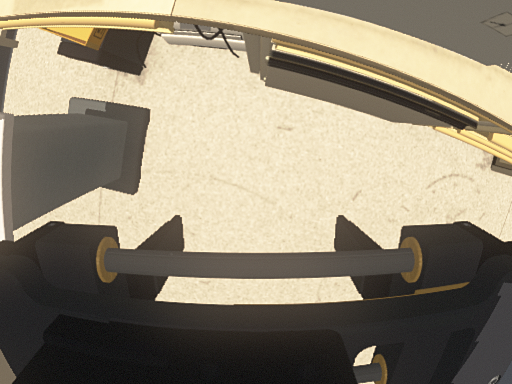

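The top view shows the heater near (265,185), rack near (142,207) with its two vials at its right, beaker (168,134), bottle (342,172), timer (340,224). I'll zoom in.

Run:
```python
import cv2
a=cv2.imread("pics/top0.png")
cv2.imwrite("pics/topz.png",cv2.resize(a[135:235,215:315],None,fx=6,fy=6,interpolation=cv2.INTER_CUBIC))
cv2.imwrite("pics/topr.png",cv2.resize(a[180:230,105:180],None,fx=8,fy=8,interpolation=cv2.INTER_CUBIC))
b=cv2.imread("pics/scene0.png")
cv2.imwrite("pics/scenez.png",cv2.resize(b[170:260,170:320],None,fx=5,fy=5,interpolation=cv2.INTER_CUBIC))
```

```text
(no output)
```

View pics/topz.png

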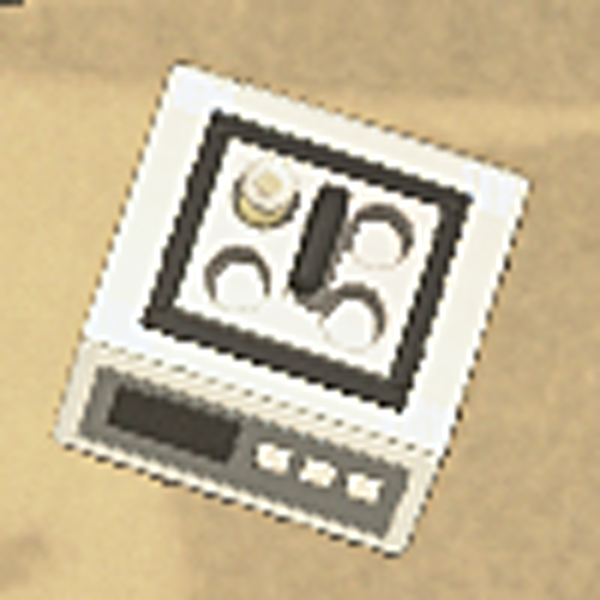

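View pics/topr.png

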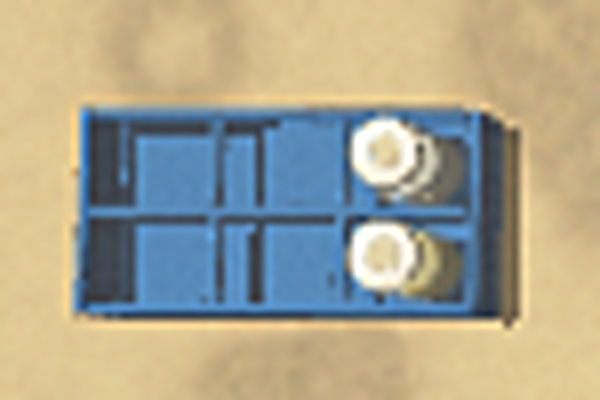

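View pics/scenez.png

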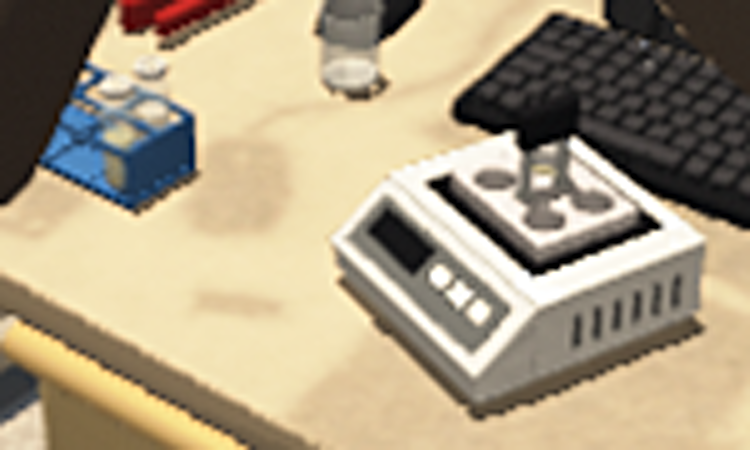

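```bash
cat > h.py <<'E'
from cell import env
import cv2,numpy as np
from scipy.spatial.transform import Rotation as Ro
def ray(n,p,z,cal=None):
    c=cal or env.get_calibration(n);T=np.array(c["pose"])
    d=T[:3,:3]@np.array([(p[0]-c["cx"])/c["fx"],(p[1]-c["cy"])/c["fy"],1]);o=T[:3,3]
    return o+d*(z-o[2])/d[2]
def proj(n,P):
    c=env.get_calibration(n);T=np.array(c["pose"]);q=T[:3,:3].T@(np.array(P)-T[:3,3])
    return np.array([c["cx"]+c["fx"]*q[0]/q[2],c["cy"]+c["fy"]*q[1]/q[2]])
def tool():
    s=env.state();return np.array(s["eef_pos"]),Ro.from_euler("xyz",s["tcp_rot"]).as_matrix()
def wproj(P):
    c=env.get_calibration("wrist");H=np.array(c["hand_eye"]);p,R=tool()
    q=R.T@(np.array(P)-p);q=H[:3,:3].T@(q-H[:3,3]);r=np.linalg.norm(q[:2]);th=np.arctan2(r,q[2])
    return np.array([c["cx"],c["cy"]])+c["fx"]*th*q[:2]/r
def wray(px,z,p,R):
    c=env.get_calibration("wrist");H=np.array(c["hand_eye"])
    d=(np.array(px)-[c["cx"],c["cy"]])/c["fx"];th=np.linalg.norm(d)
    v=np.r_[d/max(th,1e-9)*np.sin(th),np.cos(th)]
    o=p+R@H[:3,3];d=R@H[:3,:3]@v
    return o+d*(z-o[2])/d[2]
E
python3 - <<'E'
from h import *
z6=lambda u,v:(215+u/6-.5+.08,135+v/6-.5+.08)
z8=lambda u,v:(105+u/8-.5+.06,180+v/8-.5+.06)
C=[ray("top",z6(*q),64) for q in[(212,110),(472,192),(402,410),(142,325)]]
C=np.array(C);print(C.round(1));print([np.linalg.norm(C[i]-C[(i+1)%4]).round(1) for i in range(4)]);print("well",C.mean(0))
l=C[0]-C[1]+C[3]-C[2]; print("y axis yaw",np.arctan2(-l[0],l[1]))
f=C[0]-C[3]+C[1]-C[2];print(np.arctan2(f[1],f[0]))
print("handle", ray("top",z6(338,190),131),ray("top",z6(310,295),131))
print("cap",ray("top",z6(267,183),106))
# edges from mask
a=cv2.imread("pics/top0.png");hsv=cv2.cvtColor(a,cv2.COLOR_BGR2HSV)
m=cv2.inRange(hsv,(100,110,40),(125,255,255));m[:, :105]=0;m[:,185:]=0;m[:180]=0;m[230:]=0
print(cv2.boundingRect(m))
K=np.array([ray("top",z8(*q),44) for q in[(80,106),(476,106),(472,316),(76,314)]]);print(K.round(1),[np.linalg.norm(K[i]-K[(i+1)%4]).round(1) for i in range(4)],K.mean(0))
for q in[(385,152),(384,256)]:print("rackvial",ray("top",z8(*q),78))
E
```

```text
[[ 572.9 -129.7   64. ]
 [ 539.  -233.2   64. ]
 [ 452.  -203.4   64. ]
 [ 486.6 -100.9   64. ]]
[np.float64(108.9), np.float64(92.0), np.float64(108.2), np.float64(91.0)]
well [ 512.60106863 -166.80508086   64.        ]
y axis yaw -0.3207537871590747
-0.32569824994356933
handle [ 529.0929143  -173.32502898  131.        ] [ 489.9500802  -162.29498332  131.        ]
cap [ 536.09752488 -148.59811668  106.        ]
(114, 194, 51, 26)
[[481.2 196.9  44. ]
 [480.2  78.1  44. ]
 [417.   78.6  44. ]
 [418.6 196.6  44. ]] [np.float64(118.8), np.float64(63.3), np.float64(118.0), np.float64(62.5)] [449.24985495 137.5481487   44.        ]
rackvial [463.60288684  98.36596717  78.        ]
rackvial [433.38016031  98.23614714  78.        ]
```

```bash
cat >> h.py <<'E'
def plan(P,zyaw,tilt=None,rows=None,vmax=55):
    """rows from the current pose to TCP P, tool down, jaw axis (tool z) at world yaw zyaw"""
    p,R=tool();z=np.array([np.cos(zyaw),np.sin(zyaw),0]);x=np.array([0,0,-1.])
    G=np.c_[x,np.cross(z,x),z]
    if tilt is not None: G=Ro.from_rotvec(tilt).as_matrix()@G
    rv=Ro.from_matrix(R.T@G).as_rotvec();d=np.array(P)-p
    n=rows or int(np.ceil(max(np.linalg.norm(d)/vmax,np.linalg.norm(rv)/.17,1)))
    out=[]
    for i in range(n):
        Ri=R@Ro.from_rotvec(rv*i/n).as_matrix()
        out.append(np.r_[Ri.T@d/n,rv/n])
    print("n",n,"dist",np.linalg.norm(d).round(1),"rv",rv.round(3))
    for o in out:print([round(v,1) for v in o[:3]]+[round(v,3) for v in o[3:]])
E
python3 - <<'E'
from h import *
p,R=tool();print(p,R.round(3))
print("zyaw",np.arctan2(R[1,2],R[0,2]), "yyaw",np.arctan2(R[1,1],R[0,1]))
E
```

```text
[ 140.53171233 -608.84908876  239.22182971] [[-0.     0.974  0.225]
 [ 0.001  0.225 -0.974]
 [-1.     0.    -0.001]]
zyaw -1.3440072840571866 yyaw 0.22678897195363915
```

Request:
step_arm --pt "-15 11 -46 0 0 0" --pt "-15 11 -46 0 0 0" --pt "-15 11 -46 0 0 0" --pt "-15 11 -46 0 0 0"

```text
t: 0.65
eef_pos: [141.6, -415.8, 297.9]
tcp_rot: [3.05, 1.565, 1.704]
ft_force: [0.8, -0.1, 0.2]
opening: 1.0
```

Run:
```python
from h import *
print(tool()[0]);plan([310,-320,300],-0.8)
```

```text
[ 141.621993   -415.82620516  297.92015774]
n 4 dist 193.7 rv [-0.545 -0.005 -0.002]
[np.float64(-0.4), np.float64(46.4), np.float64(-13.9), np.float64(-0.136), np.float64(-0.001), np.float64(-0.001)]
[np.float64(-0.5), np.float64(47.8), np.float64(-7.5), np.float64(-0.136), np.float64(-0.001), np.float64(-0.001)]
[np.float64(-0.5), np.float64(48.4), np.float64(-0.9), np.float64(-0.136), np.float64(-0.001), np.float64(-0.001)]
[np.float64(-0.5), np.float64(48.1), np.float64(5.7), np.float64(-0.136), np.float64(-0.001), np.float64(-0.001)]
```

Request:
step_arm --pt "0 46 -14 -0.136 0 0" --pt "0 48 -7.5 -0.136 0 0" --pt "0 48 -1 -0.136 0 0" --pt "0 48 6 -0.136 0 0" --pt "0 51 -9 -0.12 0 0" --pt "0 52 -3 -0.12 0 0" --pt "0 52 3 -0.12 0 0" --pt "0 51 9 -0.12 0 0" --grip 50

```text
t: 1.65
eef_pos: [433.2, -139.3, 300.3]
tcp_rot: [1.557, 1.569, 1.263]
ft_force: [0.2, -0.4, 0.7]
opening: 0.525
```

Run:
```python
from h import *
print(tool()[0])
cv2.imwrite("pics/w1.png",env.read_camera("wrist")[:,:,::-1])
for P in([536,-149,106],[512.6,-166.8,131],[513,-167,64]):print(wproj(P))
plan([520,-144,210],-0.323)
```

```text
[ 433.18882872 -139.26218101  300.29397366]
[343.3445658  167.10467533]
[333.31902271 191.38428518]
[321.54726715 179.59524847]
n 3 dist 124.1 rv [ 0.037  0.    -0.004]
[np.float64(30.1), np.float64(5.1), np.float64(27.9), np.float64(0.012), np.float64(0.0), np.float64(-0.001)]
[np.float64(30.1), np.float64(5.5), np.float64(27.8), np.float64(0.012), np.float64(0.0), np.float64(-0.001)]
[np.float64(30.1), np.float64(5.9), np.float64(27.8), np.float64(0.012), np.float64(0.0), np.float64(-0.001)]
```

View pics/w1.png

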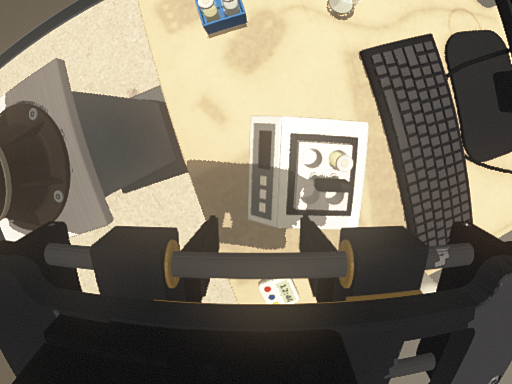

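Wrist view: cap near (341,160), handle (332,185), collar rectangle upright in frame. This agrees with the top-camera estimate. Moving closer.

Request:
step_arm --pt "30 5 28 0.012 0 0" --pt "30 5.5 28 0.012 0 0" --pt "20 6 28 0.012 0 0" --pt "0 0 0 0 0 0"

```text
t: 2.2
eef_pos: [523.9, -141.6, 218.2]
tcp_rot: [1.22, 1.567, 0.902]
ft_force: [-0.6, -0.1, -0.4]
opening: 0.522
```

Run:
```python
from h import *
p,R=tool();print(p,np.arctan2(R[1,2],R[0,2]))
im=env.read_camera("wrist")[:,:,::-1];cv2.imwrite("pics/w2.png",im)
x,y=wproj([524,-158,100]).astype(int);x0=max(x-80,0);y0=max(y-60,0)
cv2.imwrite("pics/w2z.png",cv2.resize(im[y0:y0+140,x0:x0+160],None,fx=4,fy=4,interpolation=cv2.INTER_CUBIC));print(x0,y0)
for P in([536.2,-149,106],[511,-167.3,131],[513,-167,64]):print(wproj(P), (wproj(P)-[x0,y0])*4)
```

```text
[ 523.85379601 -141.56203211  218.20421469] -0.3178360660060137
185 151
[274.95188443 200.31080016] [359.80753771 197.24320066]
[254.53221253 236.79800384] [278.12885011 343.19201535]
[257.01518252 211.95911975] [288.06073007 243.83647898]
```

View pics/w2z.png

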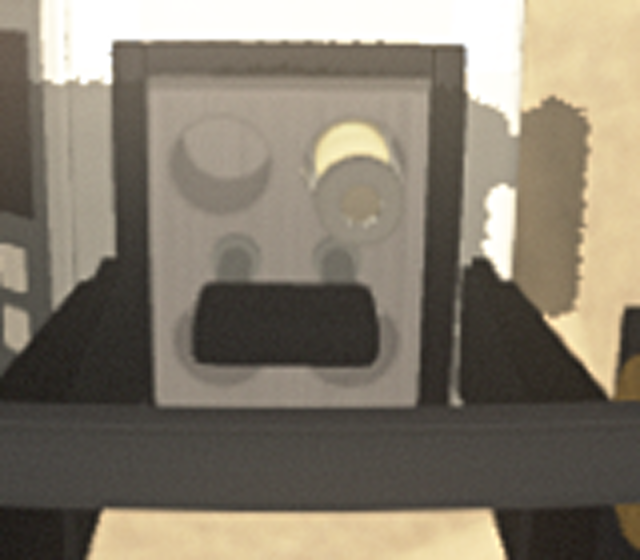

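Run:
```python
from h import *
p,R=tool();g=lambda u,v:(185+u/4-.4,151+v/4-.4)
print("cap",wray(g(358,199),106,p,R))
q=[wray(g(*k),131,p,R) for k in[(195,324),(380,326),(285,283),(287,365)]]
print(np.array(q).round(1),np.arctan2(*(q[1]-q[0])[1::-1]))
print("handle",(q[0]+q[1]+q[2]+q[3])/4)
b=[wray(g(*k),72,p,R) for k in[(150,78),(430,78),(418,405),(156,405)]];print("block top",np.array(b).round(1))
c=[wray(g(*k),64,p,R) for k in[(113,44),(466,46)]];print(np.array(c).round(1),np.linalg.norm(c[1]-c[0]),np.arctan2(*(c[1]-c[0])[1::-1]))
plan([536.3,-148.9,120],-0.323)
```

```text
cap [ 535.45626217 -148.79389546  106.        ]
[[ 495.5 -157.3  131. ]
 [ 532.4 -169.9  131. ]
 [ 516.4 -154.4  131. ]
 [ 511.  -172.2  131. ]] -0.3281054741933703
handle [ 513.83790505 -163.4548018   131.        ]
block top [[ 494.3 -112.1   72. ]
 [ 560.9 -133.9   72. ]
 [ 532.6 -218.9   72. ]
 [ 464.9 -196.7   72. ]]
[[ 486.7 -101.6   64. ]
 [ 572.7 -130.4   64. ]] 90.66815996892429 -0.32306568037189
n 2 dist 100.1 rv [ 0.005  0.002 -0.003]
[np.float64(49.5), np.float64(-1.6), np.float64(7.3), np.float64(0.003), np.float64(0.001), np.float64(-0.002)]
[np.float64(49.5), np.float64(-1.5), np.float64(7.4), np.float64(0.003), np.float64(0.001), np.float64(-0.002)]
```

Request:
step_arm --pt "40 -1.5 7 0.003 0 -0.002" --pt "40 -1.5 7 0.003 0 -0.002" --pt "20 0 0 0 0 0" --pt "0 0 0 0 0 0"

```text
t: 2.75
eef_pos: [534.6, -149.5, 120.6]
tcp_rot: [-0.178, 1.564, -0.503]
ft_force: [0.7, -0.2, 0.4]
opening: 0.525
```

Run:
```python
from h import *
plan([536,-148.9,101],-0.323)
im=env.read_camera("wrist")[:,:,::-1];cv2.imwrite("pics/w3.png",im)
```

```text
n 1 dist 19.7 rv [-0.001  0.006  0.001]
[np.float64(19.6), np.float64(1.0), np.float64(1.0), np.float64(-0.001), np.float64(0.006), np.float64(0.001)]
```

View pics/w3.png

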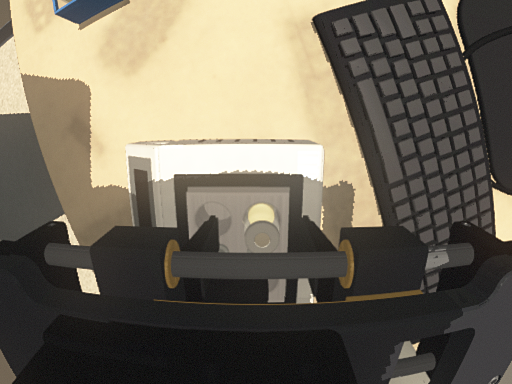

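The cap at (262,238) sits between the fingers (200 and 320). Going down and gripping.

Request:
step_arm --pt "10 1 1 0 0.005 0" --pt "10 0 0 0 0 0" --pt "0 0 0 0 0 0"

```text
t: 3.18
eef_pos: [537.0, -149.4, 103.1]
tcp_rot: [-0.227, 1.564, -0.552]
ft_force: [0.1, 0.7, -0.0]
opening: 0.53
```

Request:
step_arm --pt "0 0 0 0 0 0" --pt "0 0 0 0 0 0" --pt "0 0 0 0 0 0" --pt "0 0 0 0 0 0" --grip 15

```text
t: 3.68
eef_pos: [537.2, -149.4, 103.7]
tcp_rot: [-0.211, 1.563, -0.535]
ft_force: [-0.6, -0.3, 0.4]
opening: 0.237
```

Request:
step_arm --pt "-10 0 0 0 0 0" --pt "-25 0 0 0 0 0" --pt "-45 0 0 0 0 0" --pt "-45 0 0 0 0 0"

```text
t: 4.18
eef_pos: [535.4, -148.6, 231.1]
tcp_rot: [-0.596, 1.569, -0.92]
ft_force: [0.7, -0.7, -1.1]
opening: 0.235
```

Run:
```python
from h import *
print(env.state()['opening'])
plan([450,110,215],0)
```

```text
0.2348450130757361
n 5 dist 272.8 rv [-0.324  0.002  0.002]
[np.float64(3.1), np.float64(43.6), np.float64(-32.7), np.float64(-0.065), np.float64(0.0), np.float64(0.0)]
[np.float64(3.1), np.float64(45.6), np.float64(-29.8), np.float64(-0.065), np.float64(0.0), np.float64(0.0)]
[np.float64(3.2), np.float64(47.4), np.float64(-26.8), np.float64(-0.065), np.float64(0.0), np.float64(0.0)]
[np.float64(3.2), np.float64(49.1), np.float64(-23.6), np.float64(-0.065), np.float64(0.0), np.float64(0.0)]
[np.float64(3.2), np.float64(50.5), np.float64(-20.4), np.float64(-0.065), np.float64(0.0), np.float64(0.0)]
```

Request:
step_arm --pt "1 22 -17 -0.032 0 0" --pt "3 44 -31 -0.065 0 0" --pt "3 46 -28 -0.065 0 0" --pt "3 48 -25 -0.065 0 0" --pt "3 50 -22 -0.065 0 0" --pt "2 25 -10 -0.032 0 0" --pt "0 0 0 0 0 0"

```text
t: 5.05
eef_pos: [447.0, 114.5, 222.7]
tcp_rot: [-0.309, 1.556, -0.3]
ft_force: [0.1, -0.8, 0.2]
opening: 0.235
```

Run:
```python
from h import *
p,R=tool();print(p,R.round(3))
im=env.read_camera("wrist")[:,:,::-1];cv2.imwrite("pics/w4.png",im)
x,y=wproj([449,150,44]).astype(int);x0=max(x-80,0);y0=max(y-70,0)
cv2.imwrite("pics/w4z.png",cv2.resize(im[y0:y0+150,x0:x0+160],None,fx=4,fy=4,interpolation=cv2.INTER_CUBIC));print(x0,y0)
for P in([449.2,137.5,44],[464.2,176,44],[434,176,44],[464,99,78]):print((wproj(P)-[x0,y0])*4)
```

```text
[446.9602473  114.47892922 222.71370655] [[ 0.015 -0.009  1.   ]
 [-0.005  1.     0.009]
 [-1.    -0.005  0.015]]
178 78
[320.75795682 326.90414009]
[377.36579149 187.36408794]
[265.70236224 186.47112543]
[379.37002583 496.3909414 ]
```

View pics/w4z.png

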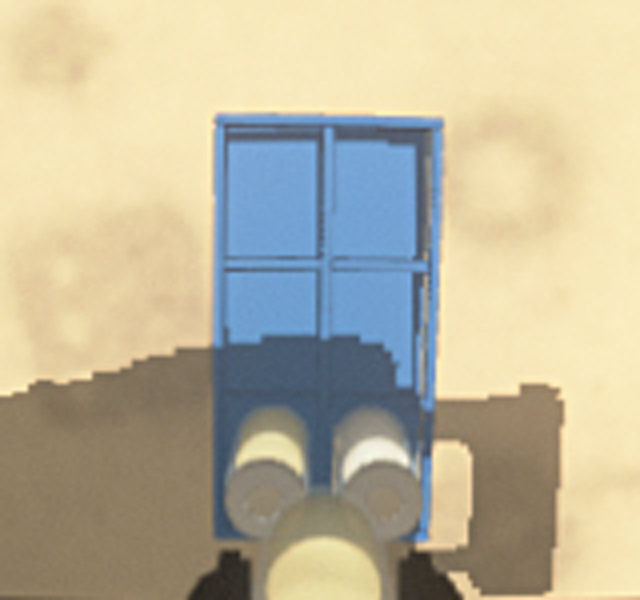

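Run:
```python
from h import *
p=np.array([446.96,114.48,222.71]);_,R=tool();g=lambda u,v:(178+u/4-.4,78+v/4-.4)
for n,k in dict(TL=(216,116),TR=(442,119),divTop=(328,190),divIn=(225,190),TRin=(433,190),divR=(333,190),cellTop=(380,130),cellBot=(380,262),BL=(214,538),BR=(427,540)).items():print(n,wray(g(*k),44,p,R).round(1))
print("caps",wray(g(264,498),78,p,R),wray(g(381,496),78,p,R))
# vial in hand: bottom disc
plan([465,178,200],0)
```

```text
TL [419.6 196.5  44. ]
TR [480.6 196.2  44. ]
divTop [449.9 176.3  44. ]
divIn [422.1 176.2  44. ]
TRin [478.4 176.7  44. ]
divR [451.3 176.3  44. ]
cellTop [463.8 192.8  44. ]
cellBot [464.3 156.8  44. ]
BL [418.1  77.7  44. ]
BR [479.3  77.4  44. ]
caps [433.81101461  99.62382057  78.        ] [463.52841521 100.28672032  78.        ]
n 2 dist 70.4 rv [0.007 0.015 0.005]
[np.float64(11.4), np.float64(32.1), np.float64(8.9), np.float64(0.004), np.float64(0.007), np.float64(0.002)]
[np.float64(11.4), np.float64(32.1), np.float64(8.8), np.float64(0.004), np.float64(0.007), np.float64(0.002)]
```

Request:
step_arm --pt "10 20 6 0.004 0.007 0.002" --pt "20 30 9 0.004 0.007 0.002" --pt "25 10 3 0 0 0" --pt "15 0 0 0 0 0" --pt "0 0 0 0 0 0"

```text
t: 5.72
eef_pos: [470.4, 170.3, 152.9]
tcp_rot: [-0.087, 1.566, -0.097]
ft_force: [1.0, -0.0, 1.0]
opening: 0.233
```

Run:
```python
from h import *
p,R=tool();print(p,R.round(3))
plan([464.8,175,130],0)
im=env.read_camera("wrist")[:,:,::-1];cv2.imwrite("pics/w5.png",im)
print("vial bottom exp",wproj(p+R@[69.7,0,0]),wproj([464.8,175,44]))
```

```text
[470.37119579 170.27917414 152.92949907] [[ 0.005  0.01   1.   ]
 [-0.     1.    -0.01 ]
 [-1.    -0.     0.005]]
n 1 dist 24.1 rv [-0.01   0.005  0.   ]
[np.float64(22.9), np.float64(4.7), np.float64(-5.7), np.float64(-0.01), np.float64(0.005), np.float64(0.0)]
vial bottom exp [258.27077568 211.10281384] [251.3782579  192.62344965]
```

View pics/w5.png

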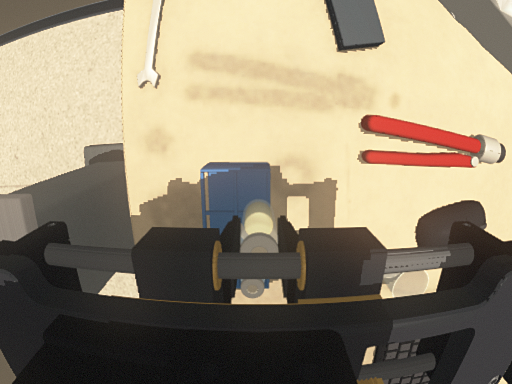

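Request:
step_arm --pt "10 4.7 -5.7 -0.01 0.005 0" --pt "10 0 0 0 0 0" --pt "0 0 0 0 0 0"

```text
t: 6.15
eef_pos: [465.4, 174.5, 133.6]
tcp_rot: [0.096, 1.568, 0.095]
ft_force: [0.3, -0.5, 0.7]
opening: 0.237
```

Run:
```python
from h import *
p,R=tool();print(p,R.round(3))
plan([464.8,175,118],0)
im=env.read_camera("wrist")[:,:,::-1]
x0,y0=190,130
cv2.imwrite("pics/w6.png",cv2.resize(im[y0:y0+150,x0:x0+160],None,fx=4,fy=4,interpolation=cv2.INTER_CUBIC))
for h in(118-70,44):print((wproj([p[0],p[1],h])-[x0,y0])*4)
```

```text
[465.44747383 174.52310284 133.61913301] [[ 0.003  0.001  1.   ]
 [ 0.     1.    -0.001]
 [-1.     0.     0.003]]
n 1 dist 15.6 rv [-0.001  0.003 -0.   ]
[np.float64(15.6), np.float64(0.5), np.float64(-0.7), np.float64(-0.001), np.float64(0.003), np.float64(-0.0)]
[272.95798436 301.09228979]
[272.94146424 295.60134772]
```

View pics/w6.png

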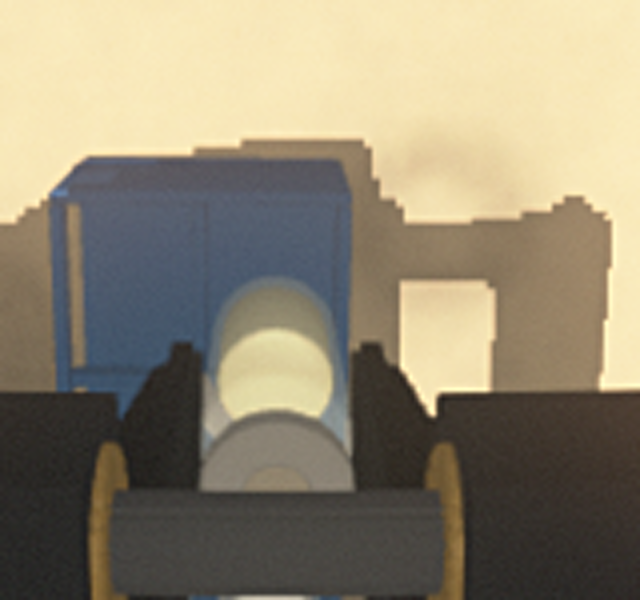

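Request:
step_arm --pt "12 0.5 0.3 0 0.003 0" --pt "12 0 0 0 0 0" --pt "10 0 0 0 0 0" --pt "0 0 0 0 0 0"

```text
t: 6.7
eef_pos: [466.0, 175.1, 97.5]
tcp_rot: [1.904, 1.57, 1.903]
ft_force: [0.6, -0.1, 0.2]
opening: 0.24
```

Request:
step_arm --pt "10 0 0 0 0 0" --pt "8 0 0 0 0 0" --pt "2 0 0 0 0 0" --pt "0 0 0 0 0 0"

```text
t: 7.2
eef_pos: [466.1, 175.2, 76.1]
tcp_rot: [1.387, 1.57, 1.386]
ft_force: [-0.3, 0.3, -0.1]
opening: 0.235
```

Request:
step_arm --pt "0 0 0 0 0 0" --pt "0 0 0 0 0 0" --pt "0 0 0 0 0 0" --pt "0 0 0 0 0 0" --grip 45

```text
t: 7.7
eef_pos: [466.5, 175.3, 76.8]
tcp_rot: [0.44, 1.569, 0.44]
ft_force: [-0.5, 0.8, -0.2]
opening: 0.475
```

Request:
step_arm --pt "-10 0 0 0 0 0" --pt "-30 0 0 0 0 0" --pt "-50 0 0 0 0 0" --pt "-50 0 0 0 0 0" --pt "0 -40 0 0 0 0" --pt "0 0 0 0 0 0"

```text
t: 8.45
eef_pos: [466.1, 134.5, 224.9]
tcp_rot: [0.146, 1.567, 0.146]
ft_force: [0.3, 1.0, 0.6]
opening: 0.476
```

Run:
```python
from h import *
p,R=tool();print(p)
im=env.read_camera("wrist")[:,:,::-1];cv2.imwrite("pics/w7.png",im)
plan([512.7,-166.5,235],1.247)
plan([512.7,-166.5,235],1.247-np.pi)
```

```text
[466.06321469 134.45098339 224.89367505]
n 8 dist 305.5 rv [-1.247  0.004  0.002]
[np.float64(-1.3), np.float64(-37.7), np.float64(5.8), np.float64(-0.156), np.float64(0.001), np.float64(0.0)]
[np.float64(-1.3), np.float64(-38.2), np.float64(-0.1), np.float64(-0.156), np.float64(0.001), np.float64(0.0)]
[np.float64(-1.3), np.float64(-37.7), np.float64(-6.1), np.float64(-0.156), np.float64(0.001), np.float64(0.0)]
[np.float64(-1.3), np.float64(-36.3), np.float64(-11.8), np.float64(-0.156), np.float64(0.001), np.float64(0.0)]
[np.float64(-1.3), np.float64(-34.0), np.float64(-17.3), np.float64(-0.156), np.float64(0.001), np.float64(0.0)]
[np.float64(-1.3), np.float64(-30.9), np.float64(-22.4), np.float64(-0.156), np.float64(0.001), np.float64(0.0)]
[np.float64(-1.3), np.float64(-27.1), np.float64(-26.9), np.float64(-0.156), np.float64(0.001), np.float64(0.0)]
[np.float64(-1.3), np.float64(-22.5), np.float64(-30.8), np.float64(-0.156), np.float64(0.001), np.float64(0.0)]
n 12 dist 305.5 rv [ 1.895  0.002 -0.005]
[np.float64(-0.8), np.float64(-25.2), np.float64(3.9), np.float64(0.158), np
[... 533 characters left out ...]
oat64(0.158), np.float64(0.0), np.float64(-0.0)]
[np.float64(-0.8), np.float64(-11.6), np.float64(22.7), np.float64(0.158), np.float64(0.0), np.float64(-0.0)]
[np.float64(-0.8), np.float64(-7.8), np.float64(24.2), np.float64(0.158), np.float64(0.0), np.float64(-0.0)]
[np.float64(-0.8), np.float64(-3.9), np.float64(25.1), np.float64(0.158), np.float64(0.0), np.float64(-0.0)]
[np.float64(-0.8), np.float64(0.1), np.float64(25.4), np.float64(0.158), np.float64(0.0), np.float64(-0.0)]
[np.float64(-0.8), np.float64(4.1), np.float64(25.1), np.float64(0.158), np.float64(0.0), np.float64(-0.0)]
[np.float64(-0.8), np.float64(8.0), np.float64(24.2), np.float64(0.158), np.float64(0.0), np.float64(-0.0)]
```

View pics/w7.png

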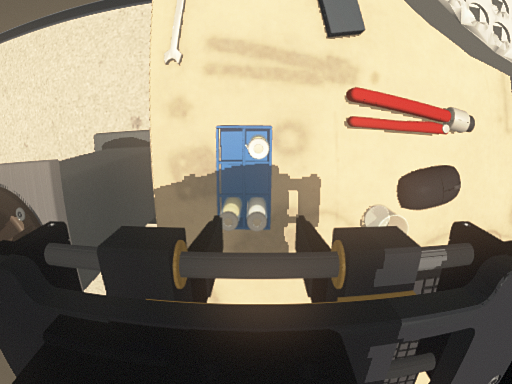

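The vial stands upright in the rack's back-left place at (259,149), with the other two undisturbed at (231,213) and (256,211). Now to the handle.

Request:
step_arm --pt "-1 -37 6 -0.156 0 0" --pt "-1 -38 0 -0.156 0 0" --pt "-1 -38 -6 -0.156 0 0" --pt "-1 -36 -12 -0.156 0 0" --pt "-1 -34 -17 -0.156 0 0" --pt "-1 -31 -22 -0.156 0 0" --pt "-1 -27 -27 -0.156 0 0" --pt "-1 -22 -31 -0.156 0 0"

```text
t: 9.5
eef_pos: [521.0, -166.0, 233.1]
tcp_rot: [-0.423, 1.567, 0.872]
ft_force: [0.4, 0.4, 0.3]
opening: 0.477
```

Run:
```python
from h import *
print(tool()[0]);plan([512.7,-166.5,195],1.247)
```

```text
[ 520.9994137  -165.97929209  233.14153054]
n 1 dist 39.0 rv [0.048 0.004 0.002]
[np.float64(38.1), np.float64(7.9), np.float64(-2.9), np.float64(0.048), np.float64(0.004), np.float64(0.002)]
```

Request:
step_arm --pt "20 8 -3 0.048 0.004 0" --pt "10 0 0 0 0 0" --pt "0 0 0 0 0 0"

```text
t: 9.88
eef_pos: [513.9, -167.4, 202.1]
tcp_rot: [-1.387, 1.569, -0.138]
ft_force: [-0.4, 0.0, 0.5]
opening: 0.476
```

Run:
```python
from h import *
p,R=tool();print(p,R.round(3))
im=env.read_camera("wrist")[:,:,::-1]
x0,y0=170,130
cv2.imwrite("pics/w8.png",cv2.resize(im[y0:y0+150,x0:x0+180],None,fx=4,fy=4,interpolation=cv2.INTER_CUBIC))
for P in([512.6,-166.8,131],[512.6,-166.8,72]):print((wproj(P)-[x0,y0])*4)
plan([512.7,-166.5,150],1.247)
```

```text
[ 513.88182693 -167.37691967  202.08162392] [[ 0.001 -0.948  0.317]
 [-0.     0.317  0.948]
 [-1.    -0.001  0.   ]]
[353.70102146 313.59735628]
[353.96088052 240.7216497 ]
n 1 dist 52.5 rv [0.001 0.    0.002]
[np.float64(52.5), np.float64(1.6), np.float64(0.4), np.float64(0.001), np.float64(0.0), np.float64(0.002)]
```

View pics/w8.png

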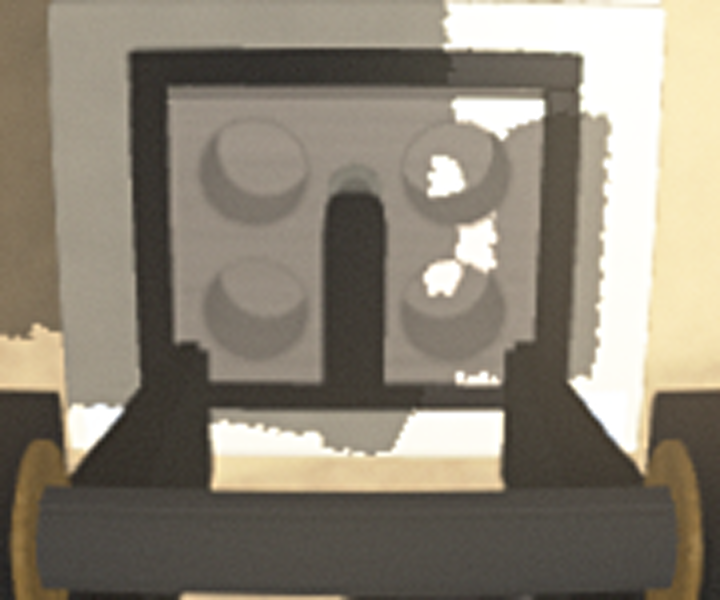

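Handle centred at u≈354 between the fingers (207, 505 → 356). Descending to grip height.

Request:
step_arm --pt "30 1.5 0.4 0 0 0" --pt "25 0 0 0 0 0" --pt "16 0 0 0 0 0" --pt "5 0 0 0 0 0" --pt "0 0 0 0 0 0"

```text
t: 10.55
eef_pos: [516.1, -164.8, 128.1]
tcp_rot: [-1.59, 1.563, -0.337]
ft_force: [-1.0, 1.2, -0.1]
opening: 0.473
```

Run:
```python
from h import *
plan([512.7,-166.5,124],1.247)
```

```text
n 1 dist 5.6 rv [ 0.007 -0.     0.008]
[np.float64(4.1), np.float64(2.7), np.float64(-2.7), np.float64(0.007), np.float64(-0.0), np.float64(0.008)]
```

Request:
step_arm --pt "4 2.7 -2.5 0.006 0 0.008" --pt "0 0 0 0 0 0" --pt "0 0 0 0 0 0"

```text
t: 10.92
eef_pos: [513.2, -166.5, 125.4]
tcp_rot: [-1.76, 1.569, -0.512]
ft_force: [0.0, -0.3, 0.4]
opening: 0.475
```

Run:
```python
from h import *
plan([512.7,-166.5,124],1.247)
```

```text
n 1 dist 1.5 rv [ 0.001 -0.     0.002]
[np.float64(1.4), np.float64(0.5), np.float64(-0.1), np.float64(0.001), np.float64(-0.0), np.float64(0.002)]
```

Request:
step_arm --pt "1 0.5 0 0 0 0.002" --pt "0 0 0 0 0 0" --pt "0 0 0 0 0 0" --pt "0 0 0 0 0 0" --pt "0 0 0 0 0 0" --pt "0 0 0 0 0 0" --grip 4

```text
t: 11.68
eef_pos: [512.8, -166.7, 124.7]
tcp_rot: [-2.495, 1.57, -1.247]
ft_force: [-0.5, -0.9, 0.6]
opening: 0.126
```

Run:
```python
from h import *
s=env.state();p,R=tool();print(p,R.round(4),s['ft_force'].round(1),s['moment'].round(2),s['opening']*95)
```

```text
[ 512.80401486 -166.69227515  124.67806767] [[ 3.000e-04 -9.482e-01  3.176e-01]
 [-9.000e-04  3.176e-01  9.482e-01]
 [-1.000e+00 -6.000e-04 -8.000e-04]] [-0.5 -0.9  0.6] [-0.01 -0.21  0.02] 11.999363372740829
```

Request:
step_arm --pt "-1 0 2.1 0 0.025 0" --pt "-1 0 2.1 0 0.025 0" --pt "-1 0 2.1 0 0.025 0" --pt "0 0 0 0 0 0"

```text
t: 12.18
eef_pos: [514.5, -161.3, 127.3]
tcp_rot: [3.141, 1.493, -1.897]
ft_force: [0.8, 3.7, 4.3]
opening: 0.127
```

```bash
cat >> h.py <<'E'
def blk(zyaw=1.248,p0=(512.8,-166.7,124.7)):
    s=env.state();p,R=tool();d=p-np.array(p0)
    X=np.array([np.sin(zyaw),-np.cos(zyaw),0]);Y=np.array([np.cos(zyaw),np.sin(zyaw),0])
    x=R[:,0]
    print("dX %.1f dYleft %.1f dZ %.1f leanLeft %.3f leanFwd %.3f yaw %.3f"%(d@X,d@Y,d[2],-x@Y,-x@X,np.arctan2(R[1,2],R[0,2])-zyaw),
     "F blockXYZ",np.round([s['ft_force']@X,s['ft_force']@Y,s['ft_force'][2]],1),"M",np.round([s['moment']@X,s['moment']@Y,s['moment'][2]],2),"open",round(s['opening']*95,1),"t",s['t'])
E
python3 -c "
from h import *
blk()"
```

```text
dX -0.1 dYleft 5.6 dZ 2.6 leanLeft 0.078 leanFwd 0.000 yaw -0.002 F blockXYZ [-0.4  3.8  4.3] M [ 1.09 -0.03 -0.03] open 12.1 t 12.175
```

Request:
step_arm --pt "-1 0 1.6 0 0.02 0" --pt "-0.5 0 1 0 0.015 0" --pt "0 0 0 0 0 0"

```text
t: 12.55
eef_pos: [515.3, -158.9, 128.8]
tcp_rot: [3.141, 1.455, -1.897]
ft_force: [-0.3, -1.0, 3.7]
opening: 0.125
```

Run:
```python
from h import *
blk()
im=env.read_camera("wrist")[:,:,::-1];cv2.imwrite("pics/w9.png",im)
b=env.read_camera("scene")[:,:,::-1]
cv2.imwrite("pics/s9.png",cv2.resize(b[180:260,220:330],None,fx=6,fy=6,interpolation=cv2.INTER_CUBIC))
```

```text
dX -0.1 dYleft 8.2 dZ 4.1 leanLeft 0.116 leanFwd 0.000 yaw -0.003 F blockXYZ [ 0.  -1.1  3.7] M [ 0.44 -0.   -0.12] open 11.9 t 12.55
```

View pics/w9.png

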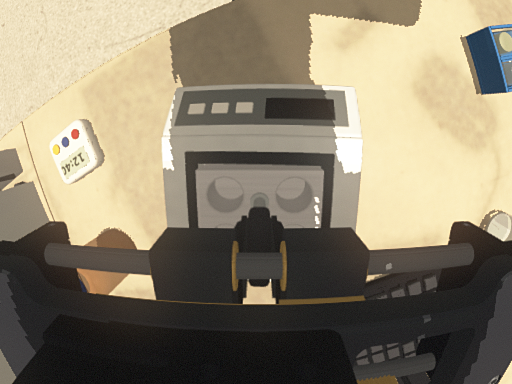

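View pics/s9.png

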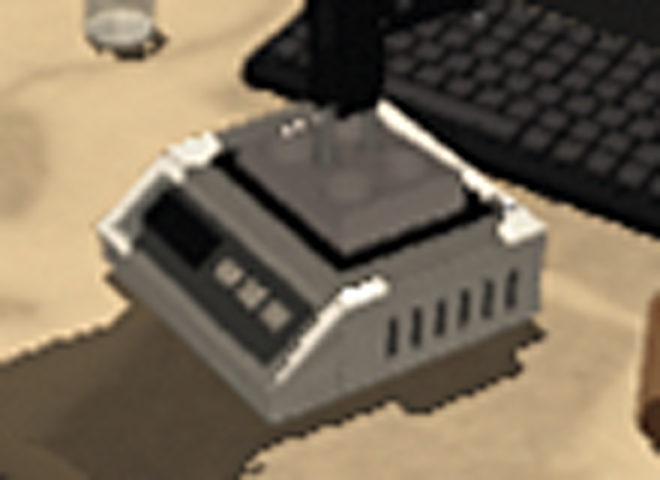

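Run:
```python
from h import *
p,R=tool();X=np.array([.948,-.318,0]);Y=np.array([.318,.948,0]);c=np.array([512.8,-166.7,0])
p0=np.array([512.8,-166.7,124.7]);R0=np.c_[[0,0,-1.],-X,Y]
for y in(44,-44):
    P=c-35*X+y*Y+[0,0,72]
    print("unmoved",wproj(P).round(1),"rigid",wproj(p+R@R0.T@(P-p0)).round(1))
for y in(55,-55): print("collar outer",wproj(c-46*X+y*Y+[0,0,64]).round(1))
im=cv2.imread("pics/w9.png");cv2.imwrite("pics/w9z.png",cv2.resize(im[130:250,160:360],None,fx=4,fy=4,interpolation=cv2.INTER_CUBIC))
```

```text
unmoved [319.8 169.8] rigid [322.5 169.7]
unmoved [195.3 167.6] rigid [194.4 169.5]
collar outer [334.7 153.1]
collar outer [184.4 151.3]
```

View pics/w9z.png

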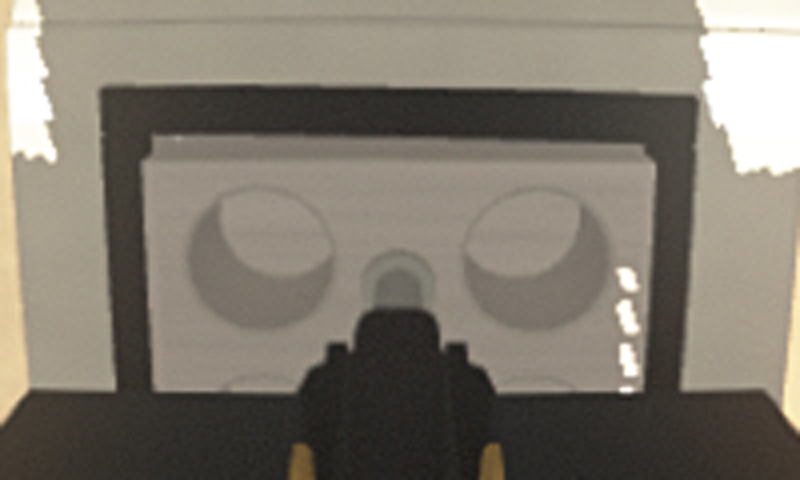

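Block's front corners at (195.5,169.5) and (324,170.5) match the block moving rigidly with the tool: it leans about 0.11 to the left with the right end about 10 mm up. Now rock to the right while keeping that end raised.

Request:
step_arm --pt "-0.7 0 -1.9 0 -0.025 0" --pt "-0.7 0 -1.9 0 -0.025 0" --pt "-0.7 0 -1.9 0 -0.025 0" --pt "-0.8 0 -1.9 0 -0.025 0"

```text
t: 13.15
eef_pos: [512.3, -164.6, 128.5]
tcp_rot: [2.797, 1.559, -2.238]
ft_force: [4.8, 0.1, -16.1]
opening: 0.132
```

```bash
python3 -c "
from h import *
blk()"
```

```text
dX -1.1 dYleft 1.8 dZ 3.8 leanLeft 0.011 leanFwd 0.004 yaw -0.000 F blockXYZ [  4.5   1.7 -16.1] M [-0.45 -0.94 -0.05] open 12.5 t 13.15
```

Request:
step_arm --pt "-3 -0.5 -1.5 0 -0.022 0" --pt "-3 -0.5 -2 0 -0.025 0" --pt "-2.5 0 -2 0 -0.025 0" --pt "-2 0 -2 0 -0.025 0"

```text
t: 13.65
eef_pos: [509.2, -172.6, 133.3]
tcp_rot: [0.123, 1.482, 1.373]
ft_force: [2.7, -1.7, -11.1]
opening: 0.128
```

```bash
python3 -c "
from h import *
blk()"
```

```text
dX -1.6 dYleft -6.7 dZ 8.6 leanLeft -0.088 leanFwd 0.011 yaw 0.001 F blockXYZ [  3.1  -0.7 -11.1] M [-0.75 -0.91  0.01] open 12.2 t 13.65
```

Request:
step_arm --pt "-2 -1 -1 0 -0.012 0.008" --pt "-1.5 0 0 0 0 0" --pt "0 0 0 0 0 0"

```text
t: 14.02
eef_pos: [509.5, -174.6, 135.2]
tcp_rot: [0.207, 1.469, 1.457]
ft_force: [0.6, -0.3, -2.9]
opening: 0.124
```

Run:
```python
from h import *
blk()
p,R=tool();X=np.array([.948,-.318,0]);Y=np.array([.318,.948,0]);c=np.array([512.8,-166.7,0])
p0=np.array([512.8,-166.7,124.7]);R0=np.c_[[0,0,-1.],-X,Y]
for y in(44,-44):
    P=c-35*X+y*Y+[0,0,72]
    print("unmoved",(4*(wproj(P)-[160,130])).round(0),"rigid",(4*(wproj(p+R@R0.T@(P-p0))-[160,130])).round(0))
im=env.read_camera("wrist")[:,:,::-1]
cv2.imwrite("pics/w10z.png",cv2.resize(im[130:250,160:360],None,fx=4,fy=4,interpolation=cv2.INTER_CUBIC))
```

```text
dX -0.6 dYleft -8.5 dZ 10.5 leanLeft -0.100 leanFwd 0.021 yaw 0.000 F blockXYZ [ 0.7 -0.1 -2.9] M [-0.51 -0.47 -0.09] open 11.8 t 14.025
unmoved [641. 156.] rigid [649. 159.]
unmoved [159. 161.] rigid [137. 159.]
```

View pics/w10z.png

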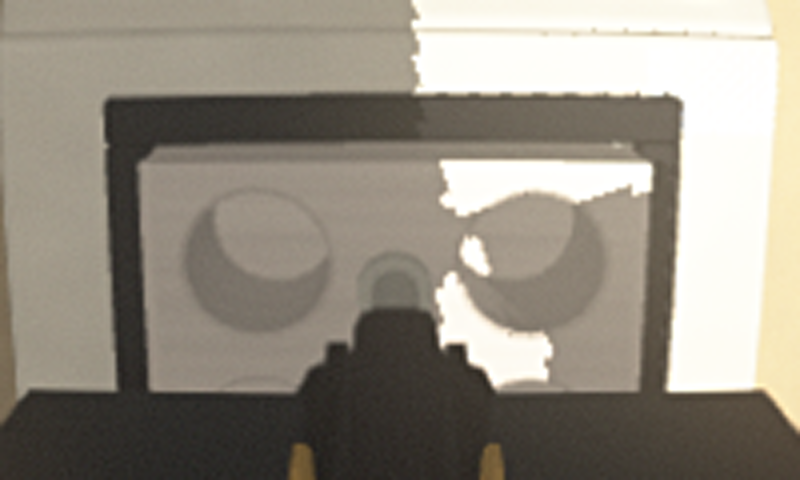

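Request:
step_arm --pt "-1 0 2 0 0.025 -0.005" --pt "-1 0 2 0 0.025 -0.005" --pt "-1 0 2 0 0.025 -0.005" --pt "-1 0 2 0 0.025 -0.005" --pt "0 0 0 0 0 0"

```text
t: 14.7
eef_pos: [511.1, -164.9, 140.3]
tcp_rot: [2.849, 1.564, -2.184]
ft_force: [-0.0, -2.6, -7.8]
opening: 0.124
```

```bash
python3 -c "
from h import *
blk();plan([512.8,-166.7,140],1.248)"
```

```text
dX -2.2 dYleft 1.2 dZ 15.6 leanLeft 0.007 leanFwd 0.002 yaw 0.002 F blockXYZ [ 0.8 -2.5 -7.8] M [-0.62 -0.5  -0.11] open 11.8 t 14.7
n 1 dist 2.5 rv [ 0.002 -0.007 -0.002]
[np.float64(0.3), np.float64(-2.2), np.float64(-1.2), np.float64(0.002), np.float64(-0.007), np.float64(-0.002)]
```

Request:
step_arm --pt "-1 -1.7 -1 0 -0.006 -0.002" --pt "-6 0 0 0 0 0" --pt "-8 0 0 0 0 0" --pt "0 0 0 0 0 0"

```text
t: 15.2
eef_pos: [512.0, -166.2, 156.7]
tcp_rot: [1.049, 1.569, 2.299]
ft_force: [0.2, 0.8, -4.7]
opening: 0.131
```

```bash
python3 -c "
from h import *
blk();plan([512.8,-166.7,187.7],1.248,rows=5)"
```

```text
dX -0.9 dYleft 0.2 dZ 32.0 leanLeft -0.001 leanFwd 0.001 yaw 0.002 F blockXYZ [-0.   0.8 -4.7] M [ 0.12 -0.1   0.03] open 12.5 t 15.2
n 5 dist 31.0 rv [ 0.002  0.001 -0.001]
[np.float64(-6.2), np.float64(-0.2), np.float64(-0.0), np.float64(0.0), np.float64(0.0), np.float64(-0.0)]
[np.float64(-6.2), np.float64(-0.2), np.float64(-0.0), np.float64(0.0), np.float64(0.0), np.float64(-0.0)]
[np.float64(-6.2), np.float64(-0.2), np.float64(-0.0), np.float64(0.0), np.float64(0.0), np.float64(-0.0)]
[np.float64(-6.2), np.float64(-0.2), np.float64(-0.0), np.float64(0.0), np.float64(0.0), np.float64(-0.0)]
[np.float64(-6.2), np.float64(-0.2), np.float64(-0.0), np.float64(0.0), np.float64(0.0), np.float64(-0.0)]
```

Force is −4.7 N, the block's own weight, so it's free. Lifting to about 25 mm clearance.

Request:
step_arm --pt "-6 -0.2 0 0 0 0" --pt "-8 -0.2 0 0 0 0" --pt "-8 -0.2 0 0 0 0" --pt "-5 0 0 0 0 0" --pt "0 0 0 0 0 0" --pt "0 0 0 0 0 0"

```text
t: 15.95
eef_pos: [512.7, -166.3, 186.1]
tcp_rot: [0.336, 1.57, 1.586]
ft_force: [-0.6, -0.8, -5.6]
opening: 0.124
```

Run:
```python
from h import *
blk()
p,R=tool();X=np.array([.948,-.318,0]);Y=np.array([.318,.948,0]);c=np.array([512.8,-166.7,0])
p0=np.array([512.8,-166.7,124.7]);R0=np.c_[[0,0,-1.],-X,Y]
for y in(44,-44):
    P=c-35*X+y*Y+[0,0,72];print("rigid",(4*(wproj(p+R@R0.T@(P-p0))-[160,130])).round(0))
Q=[p+R@R0.T@(c+x*X+y*Y+[0,0,26]-p0) for x,y in((-35,44),(-35,-44))]
print("scene bottom corners",[proj("scene",q).round(1) for q in Q],[proj("scene",q+[0,0,46]).round(1) for q in Q])
im=env.read_camera("wrist")[:,:,::-1]
cv2.imwrite("pics/w11z.png",cv2.resize(im[130:250,160:360],None,fx=4,fy=4,interpolation=cv2.INTER_CUBIC))
b=env.read_camera("scene")[:,:,::-1]
cv2.imwrite("pics/s11.png",cv2.resize(b[160:280,160:340],None,fx=4,fy=4,interpolation=cv2.INTER_CUBIC))
b=env.read_camera("top")[:,:,::-1];cv2.imwrite("pics/t11.png",b)
```

```text
dX -0.2 dYleft 0.3 dZ 61.4 leanLeft -0.001 leanFwd 0.000 yaw 0.002 F blockXYZ [-0.3 -1.  -5.6] M [ 0.07 -0.19 -0.02] open 11.8 t 15.95
rigid [650. 159.]
rigid [137. 158.]
scene bottom corners [array([259.2, 199.4]), array([277.1, 214.1])] [array([259.5, 185.8]), array([277.8, 200.1])]
```

View pics/w11z.png

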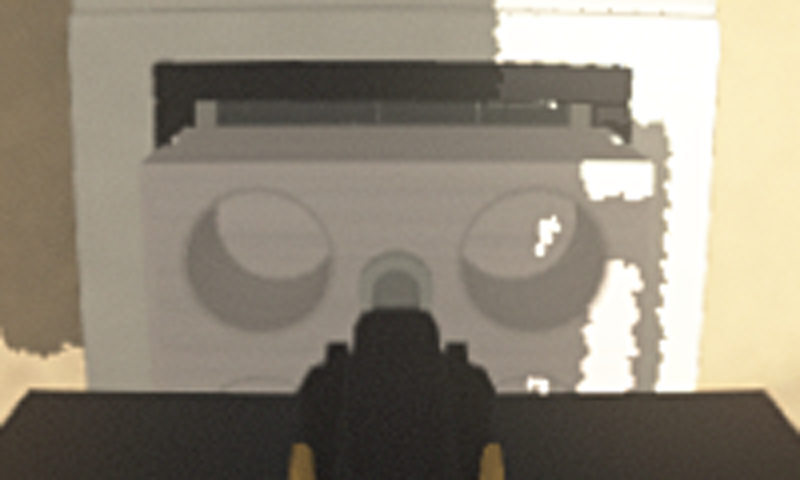

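View pics/s11.png

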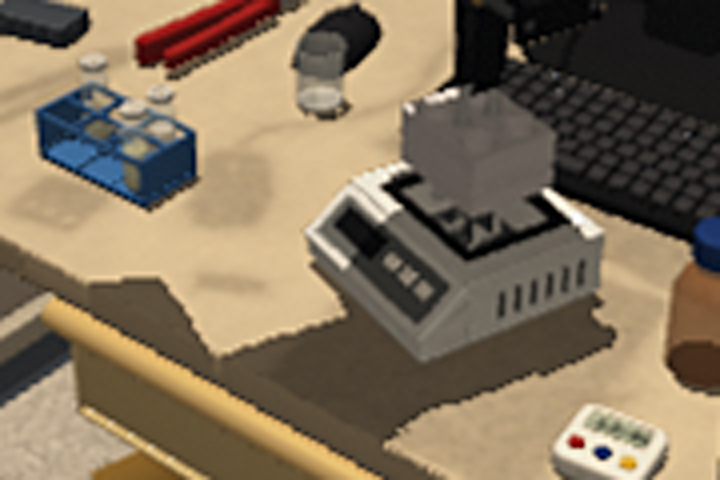

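View pics/t11.png

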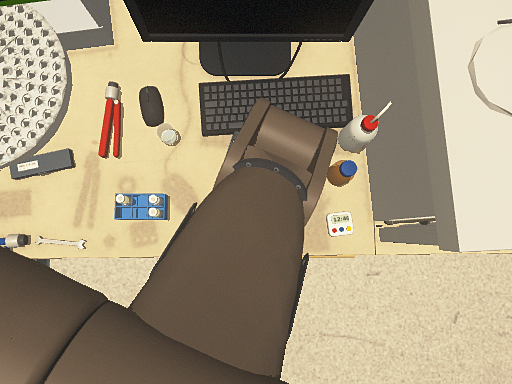

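Block is upright, about 23 mm clear, nothing else displaced (vial in rack at (122,199) in the top view; bottle, timer and beaker where they were). Raise 2 mm for margin, settle, hand in.

Request:
step_arm --pt "-2.5 0 0 0 0 0" --pt "0 0 0 0 0 0" --pt "0 0 0 0 0 0" --pt "0 0 0 0 0 0"

```text
t: 16.6
eef_pos: [512.6, -166.3, 188.4]
tcp_rot: [0.833, 1.569, 2.082]
ft_force: [0.3, 0.5, -4.9]
opening: 0.124
```

```bash
python3 -c "
from h import *
blk();print(abs(env.state()['qvel']).max());env.job_done()"
```

```text
dX -0.3 dYleft 0.3 dZ 63.7 leanLeft -0.001 leanFwd 0.001 yaw 0.002 F blockXYZ [ 0.1  0.6 -4.9] M [ 0.08 -0.12 -0.01] open 11.8 t 16.6
0.00377852633284777
the job is handed in; nothing more can be done
```

The heater is cleared. The vial stands in the back-left place of the rack, and I handed in at 16.6 s, well inside the 54 s limit.

**Rocking:** I leaned the block by its handle about 0.116 rad to its left, then 0.10 rad to its right, straightened it and lifted it out. At the first straightening pass it briefly sagged under a 16 N pull, with the right end only about 4 mm up by my estimate. That end may have touched its catch again, so I pulled harder as it went over to the right, and it came free.

**Last checks:**
- **Position:** the block is held by the handle (jaws at 11.8 mm), upright within 0.001 rad and still. Its underside is about 25 mm above the well mouth, worked out from the arm's rise of 63.7 mm.
- **Slip:** the block's corners in the wrist picture matched a no-slip grip to about 1–2 mm, so that height should hold.
- **Load:** the force at the end was about −4.9 N, which is just the block's weight.
- **Other things:** the top view showed the rack, its two vials, bottle, timer and beaker where they were. I judged this by eye rather than measuring it.

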